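Hold the tool chest's lid half open

TASK

The stay of the blue tool chest is missing, so its lid falls shut. Lift the small oil bottle out of the tray on the closed lid and stand it upright in the middle of the thin round wooden disc; then take the lid by its steel bar, raise it half open, to 45 degrees, and finish while still gripping the bar and holding the lid still at that angle, so that a colleague can fit a new stay. Leave the other things on the bench where they are.

Things in the scene. Friction and masses are not known exactly. Their poses are not given: they have to be found in the camera images.
- chest: Blue steel tool chest fixed to the bench, 180 mm deep (its x) by 280 mm wide (its y) by 110 mm high without the lid; origin at the centre of its underside, z up, its front with the lid's bar faces its -x (roughly towards the robot). It stands level; place and yaw vary.
- lid_angle (a joint): Opening angle of the chest's lid in rad: 0 shut, 0.785 half open (45 degrees), 1.9 at the stop. The lid (blue 12 mm plate with a shallow tray on top, 0.5 to 0.9 kg) is hinged along the chest's far upper edge; its front rises as it opens. It moves freely and falls shut when let go.
- lid_hinge (a point): Middle of the lid's hinge axis, 90 mm behind the chest's centre (chest +x) and 110 mm above the bench; the axis runs along the chest's y.
- lid_bar (a point): Round steel bar (the lid's handle), 12 mm diameter, 120 mm long along the chest's y, held at both ends by slanting arms; this point is its middle. Lid shut: 225 mm in front of the hinge axis (chest -x) and 50 mm above it; it swings with the lid. A gripper pointing straight down can pinch it across; the bar turns between the pads as the lid rises to 45 degrees.
- oil_bottle: Small white plastic oil bottle with a blue cap and label, 40 mm diameter, 76 mm high, about 0.1 kg; stands in the tray on the lid at the start. Origin at the centre of its underside, z up along the bottle. The round body (40 mm) reaches up to about 55 mm, the narrower cap above it.
- disc: Thin loose disc of light wood, 77 mm diameter, 8 mm thick, lying flat on the bench to the left or right of the chest; origin at the centre of its underside.
- nail_tin: Bystander: round brown tin of nails, 86 mm diameter, 32 mm high, on the bench to the other side of the chest (a like tin far back is fixed); origin at the centre of its underside.
- dividers: Bystander: black steel dividers, 58 x 105 x 10 mm, lying on the bench to the right of the chest; origin at the centre of the underside.
- chuck_key: Bystander: black T-shaped chuck key, 85 x 72 x 18 mm, lying on the bench to the left of the chest; origin at the centre of the underside.
- lid_tray (a point): Centre of the tray's floor on top of the lid, 124 mm above the bench while the lid is shut; the floor measures 150 mm (chest x) by 240 mm (chest y), the tray's walls stand 12 mm above it and are 5 mm thick.
- lid: The chest's lid with its tray and bar, as one rigid part, 186 x 286 mm; its origin lies on the hinge axis (same point as lid_hinge), its axes are the chest's while it is shut.
There are look-alikes about, which are no part of the job. What is shaped like the oil_bottle but orange or pink is not meant.

How it is judged:
On the way, in this order (a step that is already met when the one before it is completed fails the run):
1. the bottle is lifted clear of the tray while the lid is shut (height (world z) of oil_bottle above 0.14 m and value of joint lid_angle below 0.1 rad), for 0.1 s.
2. the bottle stands upright on the middle of the disc, let go, with the lid still shut (horizontal distance between oil_bottle and disc below 0.022 m and height (world z) of oil_bottle below 0.014 m and angle between oil_bottle's own z axis and vertical below 0.15 rad and contact force between the fingers and oil_bottle below 0.1 N and value of joint lid_angle below 0.1 rad), for 0.2 s.
At the end, for the whole second after the job is handed in: Lid still (under 0.05 rad/s) at 45 degrees +- 5.7, carried by the fingers (over 1.5 N on it) with the TCP within 30 mm of the bar across it and 70 mm of its middle along it; bottle upright (0.15 rad) and at rest on the disc, centres within 22 mm (value of joint lid_angle between 0.685 and 0.885 rad and velocity of joint lid_angle between -0.05 and 0.05 rad/s and contact force between the fingers and lid above 1.5 N and x of the grasp point in the frame of lid_bar between -0.03 and 0.03 m and y of the grasp point in the frame of lid_bar between -0.07 and 0.07 m and z of the grasp point in the frame of lid_bar between -0.03 and 0.03 m and horizontal distance between oil_bottle and disc below 0.022 m and height (world z) of oil_bottle between 0.004 and 0.014 m and angle between oil_bottle's own z axis and vertical below 0.15 rad and linear speed of oil_bottle below 0.02 m/s); the arm keeps its last pose, push and grip.
It fails at once if the lid is raised (over 0.15 rad) before the bottle stands on the disc (value of joint lid_angle above 0.15 rad and height (world z) of oil_bottle above 0.05 m).
It fails at once if the disc or another thing on the bench is shifted by more than 30 mm (distance of any of disc, nail_tin, dividers, chuck_key from where it was at the start of the episode above 0.03 m).
It also fails if it takes over 58 s, if anything falls off the work surface, if the arm or the gripper's body presses on something with over 40 N, if the wrist force passes 120 N, or if a joint passes its speed limit or range.

ROBOT

A 6-joint arm with a two-finger parallel gripper is mounted at the origin on a cart in front of the work surface, level with it; the furniture and walls round the work are solid. World frame = base frame: x ahead of the robot, y to its left, z up, the work surface at z = 0. Lengths are in m, angles in rad, forces in N, time in s.
With the tool pointing down it reaches from about 0.3 to 0.875 m from the base axis. Payload 6.4 kg.
Tool frame: the origin (TCP) lies between the finger pads, 19 mm behind the fingertips; this is the grasp point; z points along the fingers, y is the line along which they close (so a half turn about z gives the same grasp; the last joint's range is limited). The gripper opens to 85 mm and grips with 20 to 120 N. Pads are 22 mm wide; open, the fingers measure 114 mm over their backs; the gripper's body (76 mm by 85 mm) begins 54 mm behind the grasp point. The pads swing forward as they close: fully open they stand 13 mm farther back than shut.
Start: joints at [-1.482, 0.181, 1.607, -0, 1.354, -0.206], TCP at [0.167, -0.55, 0.25] pointing down, gripper open.
Joint ranges: [-2.99, 2.99], [-0.89, 2.07], [0.3, 2.58], [-1.14, 4.28], [0, 2.63], [-3.12, 3.12]. Speed limits (rad/s): [2.57, 2.57, 3.01, 3.14, 3.14, 3.14].

INTERFACE

Orientations are given as a unit quaternion [w, x, y, z].
In Python, from workcell import arm, imaging gives the robot as it stands.
- The arm moves only by the tool step_arm, never from a script. Its argument "series" is a list of rows, each a list of 5 numbers: the opening, from 0 (shut) to 1 (fully open), then the shift along the tool's x, y, z in m, then the turn about the tool's z in degrees. A call has 1 to 8 rows; each row is the pose to reach, as a shift and turn from the pose commanded when the call began, along the tool's axes at that moment; what a row does not reach only later rows make up. A row lasts 1/10 s, in which the tool goes at most 50 mm and 8.59 degrees, less where a joint would pass 70% of its speed; a pose out of reach is approached as far as the arm can. A call with a gripper value outside its range is refused whole. The fingers move at their own pace and stop on an object; "newtons" is the grip in N (left out, the last holds). Time passes only in rows, so rows that repeat a pose let the fingers close. It gives the time, the measured TCP pose, the force, the opening and the grip force at its end, in the units of the state.
- arm.get_obs(): the state, without advancing time (a new reading comes with each control period).
- imaging.capture(name): name is "scene" or "top" or "wrist"; returns a dict with "img" (480x640x3 uint8, red, green, blue), "range_z" (480x640 float32, m along the optical axis (not along the pixel's ray), 0 where there is no reading), "fx", "fy", "cx", "cy" (pixels), "rvec" (rotation vector, rad) and "tvec" (3), from world to camera coordinates, as OpenCV has them. Camera axes: x right, y down, z forward; pixel columns grow to the right and rows downward; lengths in m; the calibration is good to about 2 mm. A picture is of the moment at which its call begins.
- arm.sign_off(): hands the job in; it is judged then, once.
Trained networks look in a picture, given as the dict that the camera call returned (one of the last four; its "shot" number tells which), for a name from the list of things; names that differ only in an ending like _2 or _b are one class to them, and where a whole thing is asked for, a point or a joint stands for the part that bears it (a point fixed in the world has none). Each returns a list of dicts, best first, with "p" (0 to 1); they miss things now and then, are a little off and sometimes report something else, mostly with a low value. They report only what shows in the picture. A call takes as long as a camera call. They do not tell look-alikes from the thing itself.
- imaging.silhouettes(picture, target): "region" (480x640 bool, what is visible of it) and "box" ([left, top, right, bottom] in pixels, round what is visible of it).
- imaging.spot_point(picture, target): "point" ([column, row] in pixels: a listed point, or the origin of a listed thing).
The state is a dict: "t": time; "q": joint angles; "dq": joint speeds; "effort": joint torques, N m; "ee_pos": TCP position; "tcp_rot": TCP orientation; "contact_force": force on the tool from outside, world axes, zero at the start; "moment": the same for the moment, N m; "opening": finger opening in m; "grasp_force": force on a finger pad.
Only numpy, scipy, OpenCV 4.12 (cv2) and the standard library are available. Lean on these libraries where they do the work, as an engineer would, in place of code of your own. Each camera call takes 0.05 s, during which the arm holds its last target. There are 200 camera calls.

## Working session

There is one attempt and no reset: what is moved stays moved. The work goes in short steps, Python scripts to look and compute and a tool call to move; the robot and the scene stay as the last step left them, time stands still between calls to the robot, and variables do not carry over. Pictures are saved under pics/ and viewed, at most 10 in all, crops included, and the job is handed in when it is done.

Besides the shell and the picture viewer there is one more tool, called after "Emit:" by a JSON object that holds its "method" and its "body", one argument or row to a line. step_arm: Moves the arm, as the interface text tells. Its arguments: {"type":"object","properties":{"series":{"type":"array"},"newtons":{"type":"number"}},"required":["series"]}

```bash
mkdir -p pics; cat > h.py <<'E'
import numpy as np, cv2
from workcell import arm, imaging
def cap(n,f=None):
    p=imaging.capture(n)
    if f: cv2.imwrite('pics/'+f,p['img'][:,:,::-1])
    return p
def world(p,u,v,d=None,z=None):
    R=cv2.Rodrigues(np.array(p['rvec'],float))[0]; t=np.array(p['tvec'],float).ravel()
    r=np.stack([(np.asarray(u,float)-p['cx'])/p['fx'],(np.asarray(v,float)-p['cy'])/p['fy'],np.ones_like(np.asarray(u,float))],-1)
    if d is not None: return (r*np.asarray(d)[...,None]-t)@R
    c=-R.T@t; w=r@R; return c+w*((z-c[2])/w[...,2])[...,None]
def cloud(p,m):
    v,u=np.nonzero(m&(p['range_z']>0)); return world(p,u,v,p['range_z'][v,u])
E
python3 - <<'E'
from h import *
for n in('top','scene'):
    p=cap(n,n+'1.png')
    for t in['chest','lid','oil_bottle','disc','nail_tin','dividers','chuck_key']:
        for s in imaging.silhouettes(p,t)[:4]:
            c=cloud(p,s['region'])
            print(n,t,round(s['p'],2),np.round(s['box']),np.round(np.median(c,0),3),np.round(c.min(0),3),np.round(c.max(0),3)) if len(c) else 0
    for t in['lid_hinge','lid_bar','lid_tray']:
        for s in imaging.spot_point(p,t)[:2]: print(n,t,round(s['p'],2),np.round(s['point']))
print(arm.get_obs())
E
```

```text
top chest 0.59 [280. 194. 389. 284.] [ 0.603 -0.003  0.126] [ 0.47  -0.174 -0.007] [0.751 0.157 0.202]
top lid 0.62 [279. 196. 388. 282.] [ 0.603 -0.004  0.126] [ 0.468 -0.174 -0.004] [0.749 0.157 0.172]
top oil_bottle 0.49 [339. 211. 352. 227.] [ 0.636 -0.034  0.182] [ 0.623 -0.052  0.138] [ 0.653 -0.017  0.209]
top oil_bottle 0.44 [362. 180. 374. 194.] [ 0.762 -0.112  0.055] [ 0.75  -0.13   0.007] [ 0.782 -0.096  0.083]
top oil_bottle 0.43 [330. 296. 350. 310.] [ 0.421 -0.03   0.059] [ 0.401 -0.048  0.021] [ 0.438 -0.013  0.082]
top disc 0.86 [199. 281. 227. 301.] [0.44  0.346 0.01 ] [0.405 0.309 0.001] [0.473 0.384 0.017]
top nail_tin 0.73 [423. 279. 449. 303.] [ 0.456 -0.32   0.009] [ 0.417 -0.363 -0.004] [ 0.495 -0.276  0.039]
top nail_tin 0.53 [283. 195. 389. 281.] [ 0.604 -0.003  0.126] [ 0.47  -0.156  0.001] [0.731 0.147 0.202]
top dividers 0.48 [424. 232. 443. 243.] [ 0.631 -0.333  0.01 ] [ 0.606 -0.347 -0.001] [ 0.644 -0.29   0.018]
top chuck_key 0.55 [216. 222. 243. 248.] [0.607 0.292 0.015] [0.577 0.263 0.001] [0.649 0.334 0.022]
top lid_hinge 0.93 [329. 200.]
top lid_bar
[... 1195 characters left out ...]
 0.58 [362. 244.]
{'t': 1.1, 'q': array([-1.48228930e+00,  1.80824401e-01,  1.60700507e+00, -6.05199017e-06,
        1.35379541e+00, -2.06305887e-01]), 'dq': array([-0.00093315,  0.00118358,  0.00063102,  0.0003996 ,  0.00146297,
        0.00145281]), 'effort': array([ 1.30743632e-03, -4.44849694e+01, -3.51683521e+01, -2.70914734e-04,
        6.39476730e-04,  7.18537422e-06]), 'ee_pos': array([ 0.16708527, -0.55020029,  0.24997227]), 'tcp_rot': array([-1.62583226e-05,  9.89155230e-01,  1.46873858e-01, -2.00143588e-06]), 'contact_force': array([-1.13693995, -0.36331248, -0.11469121]), 'moment': array([ 0.00109767, -0.00587929, -0.05512404]), 'grasp_force': 0.0, 'opening': 0.08563551183275182}
```

```bash
python3 - <<'E'
import cv2
i=cv2.imread('pics/top1.png')[170:320,190:460]; cv2.imwrite('pics/topc.png',cv2.resize(i,(800,444),interpolation=cv2.INTER_CUBIC))
E
```

```text
(no output)
```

View pics/topc.png

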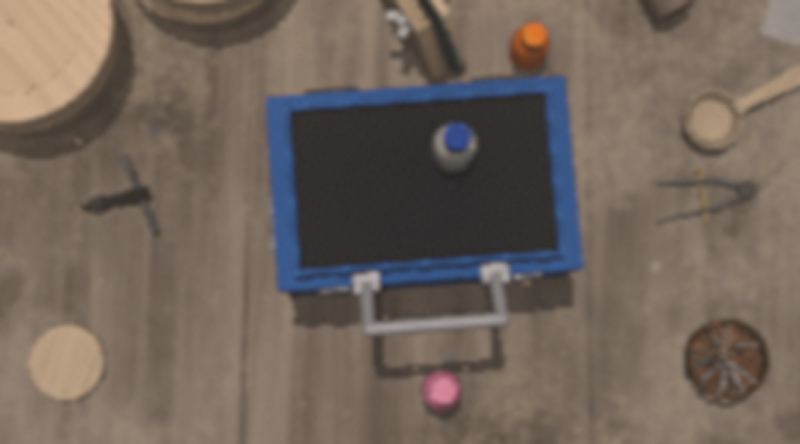

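View pics/scene1.png

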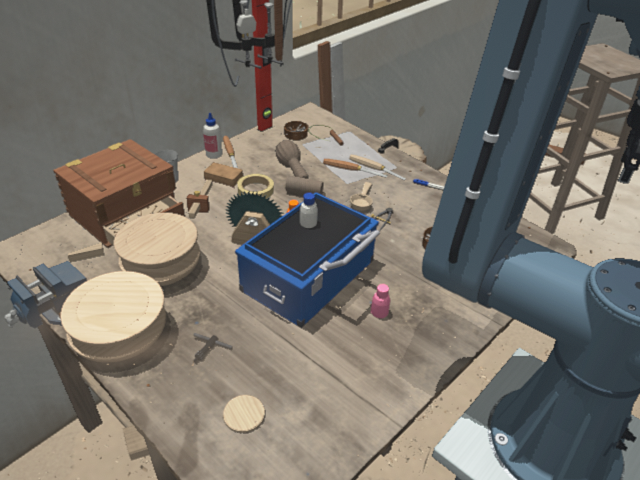

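Candidates for the bottle (scene image): white with a blue cap on the lid (308,210) is the one meant. Pink (381,300), orange (294,207) and the large white/blue bottle far back (211,135) are look-alikes. The thin disc is at (243,413); the thick round stacks at left are not. I'll go above the bottle and check it in a close wrist view.

Emit:
{"method": "step_arm", "body": {
  "series": [
    [1,0.3,-0.18,-0.06,8],
    [1,0.599,-0.358,-0.06,16.9],
    [1,0.599,-0.358,-0.06,16.9],
    [1,0.599,-0.358,-0.06,16.9],
    [1,0.599,-0.358,-0.06,16.9],
    [1,0.599,-0.358,-0.06,16.9],
    [1,0.599,-0.358,-0.06,16.9],
    [1,0.599,-0.358,-0.06,16.9]
  ],
  "newtons": 40
}}

```text
t: 1.9
ee_pos: [0.435, -0.2547, 0.2866]
tcp_rot: [0.0, 1.0, -0.0, 0.0]
contact_force: [0.7, -0.4, -0.8]
opening: 0.0854
grasp_force: 0.0
```

Emit:
{"method": "step_arm", "body": {
  "series": [
    [1,0.17,-0.22,-0.02,0],
    [1,0.17,-0.22,-0.02,0],
    [1,0.17,-0.22,-0.02,0],
    [1,0.17,-0.22,-0.02,0],
    [1,0.17,-0.22,-0.02,0],
    [1,0.17,-0.22,-0.02,0],
    [1,0.17,-0.22,-0.02,0],
    [1,0.17,-0.22,-0.02,0]
  ]
}}

```text
t: 2.7
ee_pos: [0.6038, -0.036, 0.3057]
tcp_rot: [0.0, 1.0, 0.001, -0.0]
contact_force: [-0.2, -0.5, 0.2]
opening: 0.0854
grasp_force: 0.0
```

```bash
cat >> h.py <<'E'
def circ(c): # xy circle fit
    A=np.c_[2*c[:,:2],np.ones(len(c))]; s=np.linalg.lstsq(A,(c[:,:2]**2).sum(1),rcond=None)[0]
    return s[:2],np.sqrt(s[2]+s[0]**2+s[1]**2)
E
python3 - <<'E'
from h import *
o=arm.get_obs(); print(o['ee_pos'],o['tcp_rot'],o['t'])
p=cap('wrist','w1.png')
for s in imaging.silhouettes(p,'oil_bottle'):
    c=cloud(p,s['region']); print(s['p'],s['box'],np.percentile(c,[2,50,98],axis=0).round(3))
    t=c[c[:,2]>np.percentile(c[:,2],98)-.006]; print('cap',len(t),t.mean(0).round(4),t.min(0),t.max(0))
for n in['lid_hinge','lid_bar','lid_tray','oil_bottle']:
    for s in imaging.spot_point(p,n): print(n,s['p'],s['point'],world(p,*s['point'],z={'lid_hinge':.11,'lid_bar':.16,'lid_tray':.124,'oil_bottle':.124}[n]).round(4))
p=cap('top')
for n in['lid_hinge','lid_bar','lid_tray']:
    s=imaging.spot_point(p,n)
    if s: print('top',n,s[0]['p'],world(p,*s[0]['point'],z={'lid_hinge':.11,'lid_bar':.16,'lid_tray':.124}[n]).round(4))
s=imaging.silhouettes(p,'disc')[0]; m=s['region'].astype(np.uint8)
(u,v),r=cv2.minEnclosingCircle(cv2.findNonZero(m)); M=cv2.moments(m,True)
print('disc',s['p'],world(p,M['m10']/M['m00'],M['m01']/M['m00'],z=.008).round(4),world(p,u,v,z=.008).round(4))
E
```

```text
[ 0.60384524 -0.03596936  0.30567829] [ 1.21117418e-04  9.99999637e-01  7.21199520e-04 -4.38298495e-04] 2.7
0.98 [291.1, 322.0, 327.9, 367.0] [[ 0.417 -0.049  0.003]
 [ 0.432 -0.032  0.044]
 [ 0.438 -0.014  0.075]]
cap 111 [ 0.4293 -0.0306  0.0729] [ 0.42477998 -0.04130593  0.06878144] [ 0.43178369 -0.02034205  0.07657859]
0.95 [284.0, 137.5, 343.3, 198.3] [[ 0.631 -0.054  0.134]
 [ 0.647 -0.036  0.195]
 [ 0.661 -0.019  0.201]]
cap 1454 [ 0.6432 -0.036   0.1993] [ 0.63015592 -0.0483614   0.19483117] [ 0.65508937 -0.02390095  0.20187793]
0.69 [380.8, 0.0, 428.8, 35.4] [[ 0.751 -0.132  0.005]
 [ 0.758 -0.11   0.047]
 [ 0.77  -0.097  0.076]]
cap 159 [ 0.7601 -0.1159  0.0745] [ 0.75751764 -0.12594432  0.06997582] [ 0.76280126 -0.10647357  0.07690124]
lid_hinge 0.92 [266.8, 77.5] [ 7.028e-01 -2.000e-04  1.100e-01]
lid_bar 0.58 [294.5, 374.1] [ 0.4804 -0.0199  0.16  ]
lid_tray 0.82 [277.3, 196.2] [ 0.6159 -0.0068  0.124 ]
oil_bottle 0.88 [313.3, 159.8] [ 0.6439 -0.0348  0.124 ]
oil_bottle 0.82 [399.1, 10.2] [ 0.7445 -0.0933  0.124 ]
oil_bottle 0.66 [310.6, 333.0] [ 0.4955 -0.0323  0.124 ]
top lid_hinge 0.66 [ 0.6251 -0.0023  0.11  ]
top lid_tray 0.82 [ 0.613  -0.0014  0.124 ]
disc 0.68 [0.441  0.3457 0.008 ] [0.442  0.3462 0.008 ]
```

View pics/w1.png

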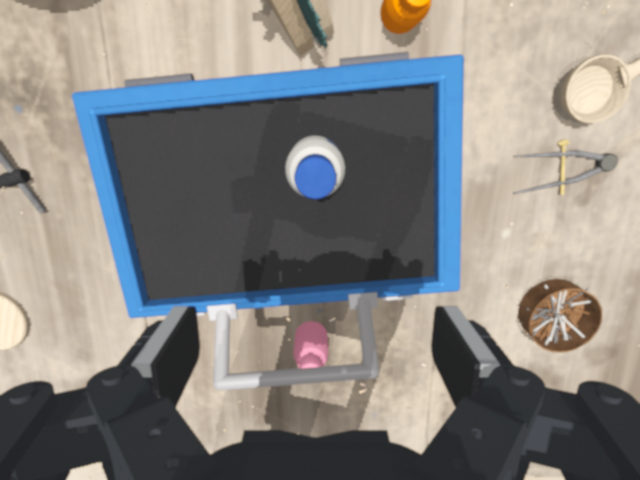

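The close view shows the white bottle with blue cap at about (315,170), in the tray, at (0.643,-0.036) with its cap top at 0.200 as expected. The hinge-to-bar distance of 0.224 also fits. Descending to grip.

Emit:
{"method": "step_arm", "body": {
  "series": [
    [1,0.04,0,0.01,0],
    [1,0.04,0,0.05,0],
    [1,0.04,0,0.09,0],
    [1,0.04,0,0.12,0],
    [1,0.04,0,0.135,0],
    [1,0.04,0,0.145,0],
    [1,0.04,0,0.145,0],
    [0.3,0.04,0,0.145,0]
  ],
  "newtons": 30
}}

```text
t: 4.05
ee_pos: [0.645, -0.0366, 0.1628]
tcp_rot: [0.0, 1.0, -0.0, 0.001]
contact_force: [0.0, -0.8, 0.1]
opening: 0.0734
grasp_force: 0.0
```

Emit:
{"method": "step_arm", "body": {
  "series": [
    [0.2,0,0,0,0],
    [0.2,0,0,0,0],
    [0.2,0,0,0,0],
    [0.2,0,0,0,0],
    [0.2,0,0,0,0],
    [0.2,0,0,0,0]
  ]
}}

```text
t: 4.65
ee_pos: [0.6448, -0.0366, 0.1627]
tcp_rot: [0.0, 1.0, -0.0, 0.001]
contact_force: [-0.4, 0.3, 5.7]
opening: 0.0373
grasp_force: 30.4
```

Emit:
{"method": "step_arm", "body": {
  "series": [
    [0.2,0,0,-0.01,0],
    [0.2,0,0,-0.04,0],
    [0.2,0,0,-0.08,0],
    [0.2,0,0,-0.11,0],
    [0.2,-0.03,-0.03,-0.11,0],
    [0.2,-0.05,-0.07,-0.11,0],
    [0.2,-0.07,-0.11,-0.11,0],
    [0.2,-0.07,-0.11,-0.11,0]
  ]
}}

```text
t: 5.45
ee_pos: [0.5714, 0.0781, 0.2715]
tcp_rot: [-0.001, 1.0, 0.002, -0.001]
contact_force: [0.7, -0.5, -1.9]
opening: 0.0373
grasp_force: 30.4
```

Emit:
{"method": "step_arm", "body": {
  "series": [
    [0.2,-0.02,-0.04,0,0],
    [0.2,-0.04,-0.08,0,0],
    [0.2,-0.06,-0.12,0,0],
    [0.2,-0.08,-0.16,0.03,0],
    [0.2,-0.1,-0.2,0.05,0],
    [0.2,-0.115,-0.23,0.07,0],
    [0.2,-0.12,-0.25,0.08,0],
    [0.2,-0.12,-0.25,0.08,0]
  ]
}}

```text
t: 6.25
ee_pos: [0.4519, 0.3252, 0.1892]
tcp_rot: [0.001, 1.0, 0.002, -0.002]
contact_force: [0.1, 0.0, -1.6]
opening: 0.0372
grasp_force: 30.6
```

```bash
python3 - <<'E'
from h import *
o=arm.get_obs(); print(o['ee_pos'],o['tcp_rot'],o['t'],o['opening'],o['grasp_force'],o['contact_force'])
p=cap('wrist','w2.png')
for q,n in((p,'wrist'),(cap('scene'),'scene')):
  for t in('disc','oil_bottle'):
    for s in imaging.silhouettes(q,t)[:2]:
      c=cloud(q,s['region']); print(n,t,round(s['p'],2),np.round(s['box']),np.percentile(c,[2,50,98],axis=0).round(3).tolist())
      if t=='disc':
        t0=c[(c[:,2]>.004)&(c[:,2]<.013)]; print((t0.min(0)+t0.max(0))/2)
E
```

```text
[0.45187326 0.32515828 0.18920973] [ 5.12036500e-04  9.99996819e-01  1.66572791e-03 -1.82352160e-03] 6.25 0.03723029240174364 30.551811595796607 [ 0.11043143  0.01887987 -1.56444071]
wrist disc 0.68 [240. 178. 339. 270.] [[0.41, 0.312, 0.006], [0.443, 0.347, 0.008], [0.475, 0.38, 0.009]]
[0.44028123 0.34597319 0.00722789]
wrist disc 0.32 [583.   0. 640. 140.] [[0.511, 0.122, 0.0], [0.551, 0.127, 0.026], [0.594, 0.139, 0.057]]
[0.5538102  0.1266108  0.00850036]
wrist oil_bottle 0.81 [262. 253. 369. 435.] [[0.446, 0.309, 0.157], [0.461, 0.325, 0.204], [0.469, 0.341, 0.227]]
scene disc 0.7 [222. 395. 266. 433.] [[0.402, 0.313, 0.003], [0.435, 0.348, 0.007], [0.472, 0.382, 0.011]]
[0.43707823 0.34660983 0.00826655]
scene oil_bottle 0.78 [238. 316. 256. 360.] [[0.43, 0.31, 0.154], [0.437, 0.329, 0.195], [0.452, 0.342, 0.228]]
scene oil_bottle 0.65 [370. 284. 390. 315.] [[0.398, -0.039, 0.0], [0.411, -0.02, 0.043], [0.443, -0.011, 0.077]]
```

View pics/w2.png

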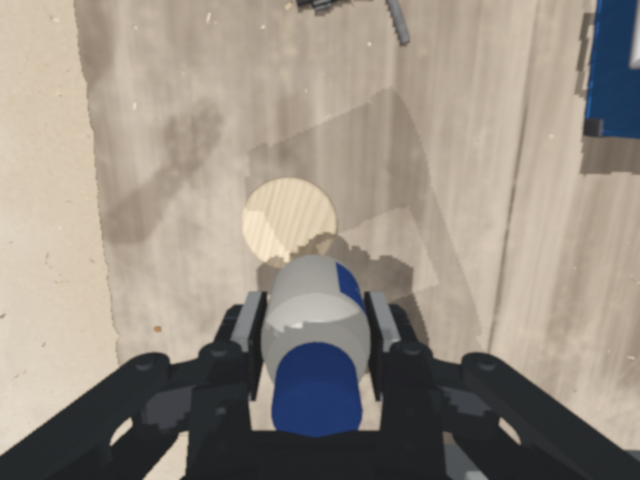

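The wrist view shows the bottle upright in the fingers (315,350) and the disc free at (290,222), at (0.441,0.346). Lowering onto it.

Emit:
{"method": "step_arm", "body": {
  "series": [
    [0.2,-0.009,-0.021,0.02,0],
    [0.2,-0.009,-0.021,0.06,0],
    [0.2,-0.009,-0.021,0.1,0],
    [0.2,-0.009,-0.021,0.12,0],
    [0.2,-0.009,-0.021,0.13,0],
    [0.2,-0.009,-0.021,0.136,0],
    [0.2,-0.009,-0.021,0.14,0],
    [0.2,-0.009,-0.021,0.14,0]
  ]
}}

```text
t: 7.35
ee_pos: [0.4458, 0.3448, 0.0519]
tcp_rot: [-0.0, 1.0, -0.0, 0.001]
contact_force: [-0.6, -0.1, -1.0]
opening: 0.0369
grasp_force: 30.6
```

Emit:
{"method": "step_arm", "body": {
  "series": [
    [0.2,0,0,0.001,0],
    [0.2,0,0,0.002,0],
    [0.2,0,0,0.003,0],
    [0.2,0,0,0.003,0]
  ]
}}

```text
t: 7.75
ee_pos: [0.445, 0.3447, 0.0482]
tcp_rot: [-0.0, 1.0, -0.0, 0.0]
contact_force: [0.1, 0.7, -0.2]
opening: 0.0371
grasp_force: 30.6
```

Emit:
{"method": "step_arm", "body": {
  "series": [
    [0.2,-0.002,0,0.001,0],
    [0.2,-0.002,0,0.002,0],
    [0.2,-0.002,0,0.002,0],
    [0.2,-0.002,0,0.002,0]
  ]
}}

```text
t: 8.15
ee_pos: [0.4433, 0.3447, 0.0471]
tcp_rot: [0.0, 1.0, 0.0, 0.0]
contact_force: [-1.7, -1.8, 8.2]
opening: 0.0372
grasp_force: 31.5
```

Contact at 8 N, so the bottle is down. Releasing slowly, then going up.

Emit:
{"method": "step_arm", "body": {
  "series": [
    [0.6,0,0,0,0],
    [0.9,0,0,0,0],
    [1,0,0,0,0],
    [1,0,0,0,0],
    [1,0,0,0,0],
    [1,0,0,0,0],
    [1,0,0,0,0],
    [1,0,0,0,0]
  ]
}}

```text
t: 8.95
ee_pos: [0.443, 0.3446, 0.0461]
tcp_rot: [0.0, 1.0, -0.0, 0.0]
contact_force: [-0.5, 0.3, -0.7]
opening: 0.0853
grasp_force: 0.0
```

Emit:
{"method": "step_arm", "body": {
  "series": [
    [1,0,0,-0.01,0],
    [1,0,0,-0.03,0],
    [1,0,0,-0.06,0],
    [1,0,0,-0.1,0],
    [1,0,0,-0.14,0],
    [1,0,0,-0.19,0],
    [1,0,0,-0.23,0],
    [1,0,0,-0.23,0]
  ]
}}

```text
t: 9.75
ee_pos: [0.4459, 0.3462, 0.2845]
tcp_rot: [-0.003, 1.0, 0.0, 0.006]
contact_force: [1.1, -0.0, -0.3]
opening: 0.0856
grasp_force: 0.0
```

```bash
python3 - <<'E'
from h import *
o=arm.get_obs(); print(o['ee_pos'],o['q'].round(3),o['t'],o['opening'],o['contact_force'])
p=cap('wrist','w3.png')
for t in('disc','oil_bottle'):
    for s in imaging.silhouettes(p,t)[:1]:
      c=cloud(p,s['region']); print(t,round(s['p'],2),np.round(s['box']),np.percentile(c,[1,50,99],axis=0).round(3).tolist())
      if t=='oil_bottle':
        k=c[c[:,2]>.078]; print('cap',k.mean(0))
E
```

```text
[0.44594322 0.34620682 0.28447149] [0.45  0.121 1.604 0.    1.403 2.021] 9.75 0.08557764776953217 [ 1.09925457 -0.00130141 -0.3471419 ]
disc 0.93 [277. 161. 355. 236.] [[0.403, 0.309, -0.001], [0.448, 0.349, 0.008], [0.477, 0.382, 0.01]]
oil_bottle 0.88 [299. 178. 339. 228.] [[0.43, 0.326, 0.008], [0.449, 0.345, 0.062], [0.461, 0.363, 0.085]]
cap [0.44204989 0.34425956 0.08375067]
```

View pics/w3.png

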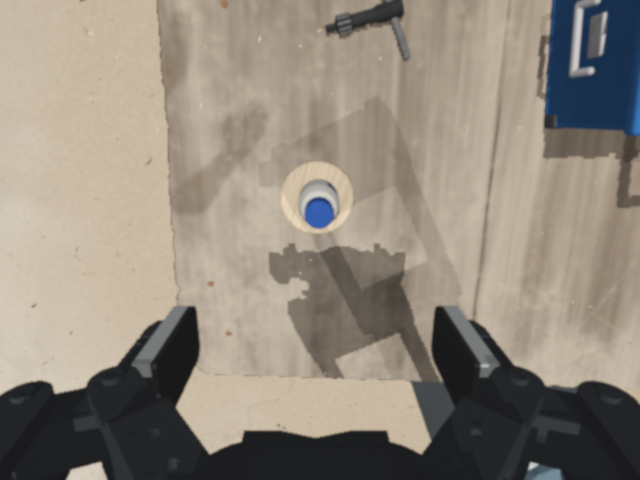

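The bottle stands centred on the disc: cap at (319,212), disc centre around (317,198), and measured positions agree within about 3 mm. Now to the bar, turning the gripper across it.

Emit:
{"method": "step_arm", "body": {
  "series": [
    [1,0.005,0.03,-0.01,-8],
    [1,0.01,0.07,-0.01,-16],
    [1,0.015,0.11,-0.01,-24],
    [1,0.02,0.155,-0.01,-32],
    [1,0.025,0.2,-0.01,-40],
    [1,0.03,0.24,-0.01,-48],
    [1,0.03,0.27,-0.01,-56],
    [1,0.035,0.27,-0.01,-60]
  ]
}}

```text
t: 10.7
ee_pos: [0.4769, 0.0711, 0.284]
tcp_rot: [-0.001, 0.866, 0.5, -0.002]
contact_force: [0.2, 1.0, -0.4]
opening: 0.0859
grasp_force: 0.0
```

Emit:
{"method": "step_arm", "body": {
  "series": [
    [1,-0.02,0.01,0,-8],
    [1,-0.04,0.02,0,-16],
    [1,-0.06,0.035,0,-24],
    [1,-0.078,0.045,0,-32],
    [1,-0.078,0.045,0,-35],
    [1,-0.078,0.045,0,-35]
  ]
}}

```text
t: 11.3
ee_pos: [0.4769, -0.0158, 0.2841]
tcp_rot: [-0.002, 0.676, 0.737, -0.001]
contact_force: [-0.2, -0.6, -0.4]
opening: 0.0856
grasp_force: 0.0
```

```bash
python3 - <<'E'
from h import *
o=arm.get_obs(); print(o['ee_pos'],o['tcp_rot'].round(3),o['q'].round(3),o['t'])
for n in('wrist','top'):
    p=cap(n,'w4.png' if n=='wrist' else None)
    for s in imaging.spot_point(p,'lid_bar'): print(n,s['p'],s['point'],world(p,*s['point'],z=.16).round(4))
    c=cloud(p,p['range_z']>0)
    k=c[(c[:,2]>.15)&(c[:,2]<.172)&(c[:,0]>.44)&(c[:,0]<.5)&(abs(c[:,1]+.02)<.075)]
    print(n,len(k),np.percentile(k,[1,50,99],axis=0).round(4).tolist())
    k=k[abs(k[:,1]+.02)<.045]
    vx,vy,x,y=cv2.fitLine(k[:,:2].astype(np.float32),cv2.DIST_HUBER,0,.01,.01).ravel(); print(vx,vy,x,y,np.degrees(np.arctan(-vx/vy)))
    for f in(1,): 
        for yy in(-.06,-.02,.02): print('x at y',yy,x+vx/vy*(yy-y))
E
```

```text
[ 0.47690975 -0.0157693   0.28413595] [-0.002  0.676  0.737 -0.001] [-0.283 -0.07   1.801  0.     1.415 -0.369] 11.3
wrist 0.73 [318.5, 239.3] [ 0.4789 -0.0201  0.16  ]
wrist 4154 [[0.4684, -0.082, 0.151], [0.479, -0.0102, 0.1642], [0.4977, 0.0449, 0.1665]]
0.09502531 -0.9954749 0.47841167 -0.017627273 5.4527764
x at y -0.06 0.48245645
x at y -0.02 0.47863817
x at y 0.02 0.47481987Traceback (most recent call last):
  File "<stdin>", line 8, in <module>
    return _quantile_unchecked(
        a, q, axis, out, overwrite_input, method, keepdims, weights)
    return _ureduce(a,
                    func=_quantile_ureduce_func,
    ...<5 lines>...
                    overwrite_input=overwrite_input,
                    method=method)
    r = func(a, **kwargs)
    result = _quantile(arr,
                       quantiles=q,
    ...<2 lines>...
                       out=out,
                       weights=wgt)
    slices_having_nans = np.isnan(arr[-1, ...])
                                  ~~~^^^^^^^^^
IndexError: index -1 is out of bounds for axis 0 with size 0
```

View pics/w4.png

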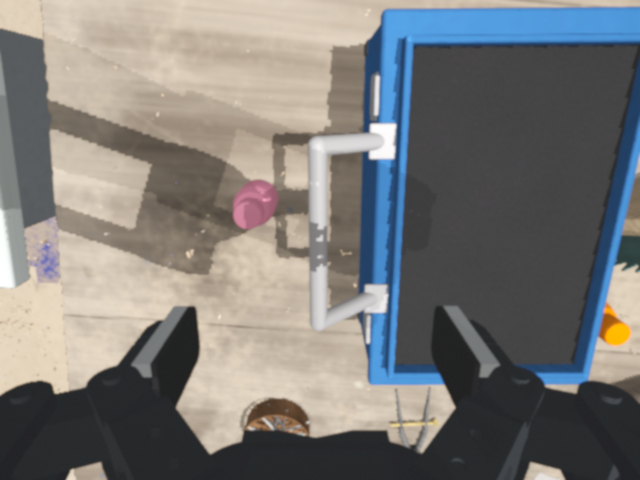

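The view shows the bar running straight up the image, its middle near (318,240) between the fingers. The pink bottle at (255,205) is well below and in front. The bar is at (0.479,-0.020,0.160) with a yaw of 5.3°, so I go down and grip it.

Emit:
{"method": "step_arm", "body": {
  "series": [
    [0.65,-0.004,0.002,0,0],
    [0.65,-0.004,0.002,0.02,0],
    [0.65,-0.004,0.002,0.05,0],
    [0.65,-0.004,0.002,0.08,0],
    [0.65,-0.004,0.002,0.105,0],
    [0.65,-0.004,0.002,0.117,0],
    [0.65,-0.004,0.002,0.122,0],
    [0.65,-0.004,0.002,0.122,0]
  ],
  "newtons": 60
}}

```text
t: 12.3
ee_pos: [0.4805, -0.0193, 0.1642]
tcp_rot: [-0.0, 0.676, 0.737, -0.0]
contact_force: [0.5, 0.3, 0.2]
opening: 0.0553
grasp_force: 0.0
```

Emit:
{"method": "step_arm", "body": {
  "series": [
    [0.3,0,0,0,0],
    [0,0,0,0,0],
    [0,0,0,0,0],
    [0,0,0,0,0],
    [0,0,0,0,0],
    [0,0,0,0,0],
    [0,0,0,0,0],
    [0,0,0,0,0]
  ]
}}

```text
t: 13.1
ee_pos: [0.4785, -0.0195, 0.1649]
tcp_rot: [-0.001, 0.675, 0.737, -0.002]
contact_force: [-11.9, -1.5, 11.9]
opening: 0.0098
grasp_force: 58.6
```

Gripped: the opening matches the bar. Raising along the arc.

Emit:
{"method": "step_arm", "body": {
  "series": [
    [0,0,0.001,-0.011,0],
    [0,0,0.004,-0.022,0],
    [0,0,0.008,-0.032,0],
    [0,0,0.012,-0.043,0],
    [0,0,0.017,-0.053,0],
    [0,0,0.022,-0.063,0],
    [0,0,0.028,-0.073,0],
    [0,0,0.034,-0.082,0]
  ]
}}

```text
t: 13.9
ee_pos: [0.513, -0.0163, 0.2471]
tcp_rot: [-0.001, 0.676, 0.737, -0.001]
contact_force: [-9.5, -2.7, 2.8]
opening: 0.0101
grasp_force: 58.5
```

Emit:
{"method": "step_arm", "body": {
  "series": [
    [0,0,0.007,-0.009,0],
    [0,0,0.014,-0.018,0],
    [0,0,0.022,-0.026,0],
    [0,0,0.03,-0.034,0],
    [0,0,0.038,-0.042,0],
    [0,0,0.047,-0.049,0],
    [0,0,0.056,-0.056,0],
    [0,0,0.065,-0.062,0]
  ]
}}

```text
t: 14.7
ee_pos: [0.5784, -0.0103, 0.3123]
tcp_rot: [0.0, 0.676, 0.737, -0.0]
contact_force: [-6.8, -0.4, 10.2]
opening: 0.0093
grasp_force: 61.0
```

Emit:
{"method": "step_arm", "body": {
  "series": [
    [0,0,0,0,0],
    [0,0,0,0,0],
    [0,0,0,0,0],
    [0,0,0,0,0],
    [0,0,0,0,0],
    [0,0,0,0,0]
  ]
}}

```text
t: 15.3
ee_pos: [0.5792, -0.0102, 0.3126]
tcp_rot: [0.001, 0.675, 0.737, 0.001]
contact_force: [-11.1, 0.2, 15.2]
opening: 0.0092
grasp_force: 61.5
```

```bash
python3 - <<'E'
from h import *
o=arm.get_obs(); print(o['ee_pos'],o['t'],o['opening'],o['grasp_force'],o['contact_force'])
d=np.array([np.cos(.092),np.sin(.092)]); H=np.array([.703,0])
print('angle from TCP',np.degrees(np.arctan2(o['ee_pos'][2]-.004-.11,(H-o['ee_pos'][:2])@d))-12.53)
p=cap('scene','s2.png')
for s in imaging.silhouettes(p,'lid')[:1]:
    c=cloud(p,s['region']); print(s['p'],s['box'])
    x=(c[:,:2]-H)@d; k=(x>-.13)&(x<-.03)&(c[:,2]>.12)&(c[:,2]<.3); f=cv2.fitLine(np.c_[x,c[:,2]][k].astype(np.float32),cv2.DIST_HUBER,0,.01,.01).ravel()
    print('lid slope',np.degrees(np.arctan(f[1]/f[0])),k.sum())
for t in('oil_bottle','disc'):
    for s in imaging.silhouettes(p,t)[:3]:
        c=cloud(p,s['region']); print(t,round(s['p'],2),np.percentile(c,[2,50,98],axis=0).round(3).tolist())
E
```

```text
[ 0.57920421 -0.01022479  0.31259602] 15.3 0.009238155643863568 61.50976538658142 [-11.11126646   0.22642263  15.23660215]
angle from TCP 45.44613562482352
0.72 [235.7, 160.6, 364.5, 254.1]
lid slope -43.651714 1777
oil_bottle 0.81 [[0.398, -0.089, -0.001], [0.411, -0.021, 0.042], [0.44, -0.011, 0.077]]
oil_bottle 0.58 [[0.557, -0.14, 0.084], [0.589, 0.043, 0.24], [0.716, 0.14, 0.309]]
oil_bottle 0.56 [[0.42, 0.333, 0.012], [0.429, 0.352, 0.055], [0.448, 0.363, 0.085]]
disc 0.93 [[0.401, 0.31, -0.001], [0.425, 0.359, 0.007], [0.471, 0.383, 0.013]]
```

View pics/s2.png

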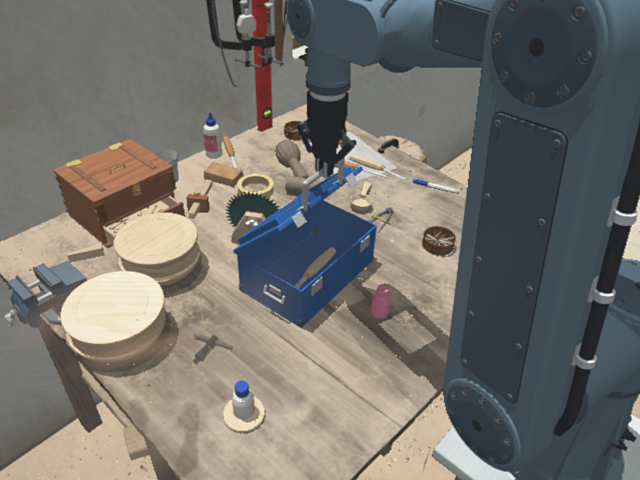

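The lid is at about 45° (45.4° from the TCP, 43.7° from depth), gripped and still. The bottle stands on the disc at (243,405). Handing in.

```bash
python3 -c "
from h import *
print(arm.sign_off())"
```

```text
the job is handed in; nothing more can be done
None
```

The oil bottle stands upright on the middle of the disc, the lid is held still at about 45° by its bar in the gripper, and the job is handed in; the hand-in returned no verdict.

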